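Touch-read the tag of the right parts bin

TASK

Take the yellow reader wand out of its cradle and read the tag of the bin that holds the middle-size sleeves: point the wand square at the tag, press its sprung nose lightly onto the red spot and hold it still there for two seconds. Do not touch the other two tags or press hard, and leave the carton, tape roll and stray sleeve where they are. Then lay the wand back in its cradle the way it lay before, and let go.

Things in the scene. Friction and masses are not known exactly. Their poses are not given: they have to be found in the camera images.
- reader: Yellow reader wand, square part 150 x 30 x 30 mm, 0.17 kg; grip it at the dark rubber middle (50 mm). Origin: centre of the square part's underside; x along the wand to the nose, z up (axis 15 mm above the origin). In front a black collar and a round-ended metal nose, 18 mm across, that slides in up to 8 mm against a spring (gives at 1.6 N, fully in at 4.8 N).
- reader_tip (a point): Tip of the wand's nose when not pressed: 105 mm ahead of the reader's origin, on the wand's axis; fixed to the wand (it does not move back with the nose).
- cradle: Fixed black cradle; the wand lies level in it. Base plate 150 x 85 x 6 mm; two U saddles 14 mm thick, at x +50 and -50 mm, floors 25 mm high, cheeks 40 mm apart rising to 48 mm; open between the saddles for the fingers. Origin: centre of the underside; x to the wand's nose end. The wand's place: centred, underside 25 mm above the table.
- tag_mid: Tag holder on the bin of the middle-size sleeves: grey plate 72 (y) x 56 mm (x, pointing up the slope). Origin: centre of its front face; z points out of it, to the robot and 40 degrees above level. On it a tag, 60 x 46 mm: white paper, black bars, red 16 mm spot on the z axis. The tag's face stands 6 to 18 mm in front of the origin, different each time, not measured: find it by touch.
- tag_small: Tag holder on the bin of the smallest sleeves: grey plate 72 (y) x 56 mm (x, pointing up the slope). Origin: centre of its front face; z points out of it, to the robot and 40 degrees above level. On it a tag, 60 x 46 mm: white paper, black bars, red 16 mm spot on the z axis. The tag's face stands 6 to 18 mm in front of the origin, different each time, not measured: find it by touch.
- tag_large: Tag holder on the bin of the largest sleeves: grey plate 72 (y) x 56 mm (x, pointing up the slope). Origin: centre of its front face; z points out of it, to the robot and 40 degrees above level. On it a tag, 60 x 46 mm: white paper, black bars, red 16 mm spot on the z axis. The tag's face stands 6 to 18 mm in front of the origin, different each time, not measured: find it by touch.
- bin_mid: Fixed blue hopper bin with the middle-size bright metal sleeves (32 mm across, 42 mm tall, standing inside). 112 mm wide, 142 deep, rim 75 mm high. Origin: centre of its underside, 50 mm above the table; x away from the robot. Its tag holder's origin is at x -80 mm, z 42 mm; nothing of the bin projects in front of the tag's plane.
- bin_small: Fixed blue hopper bin with the smallest bright metal sleeves (22 mm across, 42 mm tall, standing inside). 112 mm wide, 142 deep, rim 75 mm high. Origin: centre of its underside, 50 mm above the table; x away from the robot. Its tag holder's origin is at x -80 mm, z 42 mm; nothing of the bin projects in front of the tag's plane.
- bin_large: Fixed blue hopper bin with the largest bright metal sleeves (46 mm across, 42 mm tall, standing inside). 112 mm wide, 142 deep, rim 75 mm high. Origin: centre of its underside, 50 mm above the table; x away from the robot. Its tag holder's origin is at x -80 mm, z 42 mm; nothing of the bin projects in front of the tag's plane.
- carton: Loose cardboard carton with a paper band, 110 x 90 x 70 mm, origin at the centre of its underside. Leave alone.
- tape: Loose amber roll of packing tape lying flat, 90 mm across, 45 mm high, origin at the centre of its underside. Leave alone.
- stray_sleeve: Loose metal sleeve standing on the table, 46 mm across, 42 mm high, origin at the centre of its underside. Leave alone.
Mind the look-alikes: they are no part of the job. Of the things shaped like the reader, the yellow one is meant.

How it is judged:
On the way:
1. the wand's nose pressed lightly on the spot of the middle-size bin's tag, square to it and still, for 1.2 s (contact force between reader and tag_mid between 0.8 and 13 N and x of reader_tip in the frame of tag_mid between -0.012 and 0.012 m and y of reader_tip in the frame of tag_mid between -0.012 and 0.012 m and z of reader_tip in the frame of tag_mid between -0.006 and 0.022 m and angle between the x axis of reader and the z axis of tag_mid, either way round below 0.2 rad and contact force between the fingers and reader above 1 N and linear speed of reader below 0.015 m/s and angular speed of reader below 0.15 rad/s), for 1.2 s.
At the end, for the whole second after the job is handed in: The wand lies at rest in both saddles of its cradle, same side up and nose the same way as before (tip within 18 mm along and 12 mm across of its place, 6 mm in height, within 7 degrees), and the carton, tape roll and stray sleeve are within 20 mm of where they began (x of reader_tip in the frame of cradle between 0.087 and 0.123 m and y of reader_tip in the frame of cradle between -0.012 and 0.012 m and z of reader_tip in the frame of cradle between 0.034 and 0.046 m and angle between the x axis of reader and the x axis of cradle, either way round below 0.12 rad and angle between reader's own z axis and vertical below 0.12 rad and linear speed of reader below 0.02 m/s and distance of each of carton, tape, stray_sleeve from where it was at the start of the episode below 0.02 m); the robot touches nothing.
It fails at once if the smallest-size bin's tag is touched (contact force between anything else and tag_small above 0.5 N).
It fails at once if the largest-size bin's tag is touched (contact force between anything else and tag_large above 0.5 N).
It fails at once if the tag is pressed hard (over 20 N) (contact force between anything else and tag_mid above 20 N).
It fails at once if the carton, tape roll or stray sleeve is moved over 20 mm (distance of any of carton, tape, stray_sleeve from where it was at the start of the episode above 0.02 m).
It also fails if it takes over 58 s, if anything falls off the work surface, if the arm or the gripper's body presses on something with over 40 N, if the wrist force passes 120 N, or if a joint passes its speed limit or range.

ROBOT

A 6-joint arm with a two-finger parallel gripper is mounted at the origin on the work surface. World frame = base frame: x ahead of the robot, y to its left, z up, the work surface at z = 0. Lengths are in m, angles in rad, forces in N, time in s.
With the tool pointing down it reaches from about 0.325 to 0.875 m from the base axis. Payload 4.4 kg.
Tool frame: the origin (TCP) lies at the very end of the fingers, on their centre line; the grasp point (between the pads) lies 19 mm behind it; x points along the fingers, y is the direction in which the jaws open and shut, and the axes are right-handed (so a half turn about x gives the same grasp; the last joint's range is limited). The gripper opens to 85 mm and grips with 20 to 120 N. Pads are 22 mm wide; open, the fingers measure 114 mm over their backs; the gripper's body (76 mm by 85 mm) begins 54 mm behind the grasp point. The pads swing forward as they close: fully open they stand 13 mm farther back than shut.
Start: joints at [1.198, 0.207, 1.542, -0, 1.393, -0.15], TCP at [0.127, 0.561, 0.231] pointing down, gripper open.
Joint ranges: [-2.73, 2.73], [-0.86, 2.22], [0.23, 2.46], [-1.11, 4.25], [0.08, 2.63], [-2.82, 2.82]. Speed limits (rad/s): [2.79, 2.79, 3.14, 3.14, 3.14, 3.14].

INTERFACE

Orientations are given as a rotation vector (axis times angle).
In Python, from cell import arm, set_gripper, kin, sensors, viewer gives the robot as it stands. Calls block until the motion is done:
- arm.reach(position, orientation): joint-space move of the TCP to a pose.
- arm.line_to(position, frame=None, speed=0.15, f_stop=None): straight line of the TCP; frame=None keeps the orientation; speed is the mean speed in m/s. With f_stop (N) it stops when the force on the tool has changed by that much, and returns True; else False.
- arm.move_joints(angles): joint-space move.
- set_gripper(opening, grip_force=None): opening from 0.0 (shut) to 1.0 (fully open); grip_force is the grip in N (None keeps the last); returns when the fingers have stopped.
- arm.wait(seconds).
- kin.solve_ik(position, orientation): joint angles nearest the present ones, or None.
- sensors.get_obs(): the state.
- viewer.grab_frame(name): name is "scene" or "top" or "wrist"; returns a dict with "pixels" (384x512x3 uint8, blue, green, red), "intrinsics" (3x3 intrinsics, pixels), "k1" (the pictures are not rectified: a ray, as slopes to the right and down, at radius r is drawn at 1 + k1 r^2 times it, then the intrinsics apply), "position" and "rotation" of the camera in the world. Camera axes: x right, y up, looking along -z (the intrinsics and any distortion apply to the point x, -y, -z); pixel columns grow to the right and rows downward; lengths in m; the calibration is good to about 2 mm. A picture is of the moment at which its call begins. There is no depth.
A pose or a line that the arm cannot do raises arm.IKError and nothing moves.
- arm.finish_job(): hands the job in, once; it reports no verdict.
The state is a dict: "time_s": time; "q": joint angles; "joint_velocities": joint speeds; "joint_efforts": joint torques, N m; "ee_pos": TCP position; "ee_rot": TCP orientation; "wrist_force": force on the tool from outside, world axes, zero at the start; "wrist_torque": the same for the moment, N m; "width": opening from 0.0 (shut) to 1.0 (fully open).
Only numpy, scipy, OpenCV 4.12 (cv2) and the standard library are available. Lean on these libraries where they do the work, as an engineer would, in place of code of your own. Each camera call takes 0.05 s, during which the arm holds its last target. There are 200 camera calls.

## Working session

There is one attempt and no reset: what is moved stays moved. The work goes in short steps, each a Python script; the robot and the scene stay as the last script left them, time stands still between calls to the robot, and variables do not carry over. Pictures are saved under pics/ and viewed, about 8 in all and at most 12, crops included, and the job is handed in when it is done.

```bash
mkdir -p pics; ls; python3 - <<'E'
from cell import arm,set_gripper,kin,sensors,viewer
import cv2,numpy as np,pickle
o=sensors.get_obs();print(o['time_s'],o['ee_pos'],o['ee_rot'],o['width'])
F={}
for n in("scene","top"):
    f=viewer.grab_frame(n);F[n]=f;cv2.imwrite(f'pics/{n}0.png',f['pixels'])
    print(n,f['position'],f['rotation'],f['intrinsics'],f['k1'])
pickle.dump(F,open('f0.pkl','wb'))
cv2.imwrite('pics/both.png',np.vstack([cv2.resize(F['scene']['pixels'],(400,300)),cv2.resize(F['top']['pixels'],(400,300))]))
E
```

```text
pics
0.0 [0.12620963 0.5602094  0.23012074] [ 0.17240548  1.56435919 -0.17586225] 0.9963840860074668
scene [ 1.17899242 -0.17932073  1.08821109] [0.49091248 0.41033656 1.31410671] [[462.51119586   0.         250.69957636]
 [  0.         462.51119586 194.40242856]
 [  0.           0.           1.        ]] -0.12630491354671308
top [ 0.27749597 -0.04790534  1.29230355] [ 0.16683221 -0.18039685 -1.60816025] [[473.55978213   0.         254.56295825]
 [  0.         473.55978213 193.45107974]
 [  0.           0.           1.        ]] -0.1821212670708944
```

View pics/top0.png

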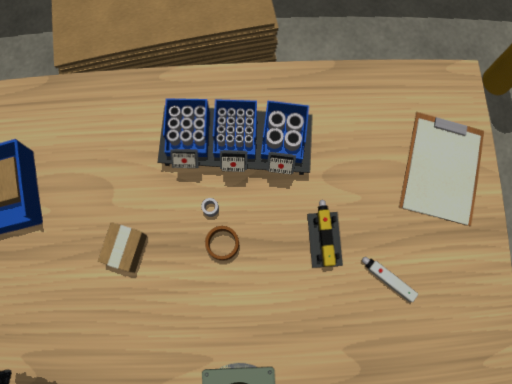

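View pics/scene0.png

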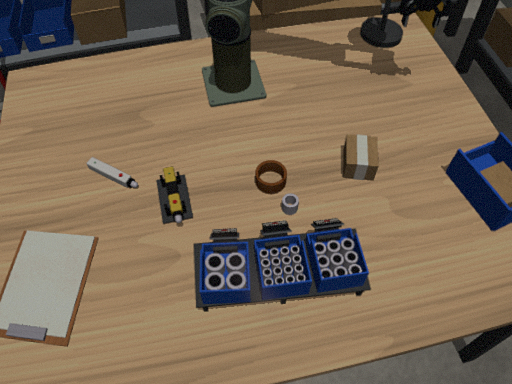

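The top view shows three bins. The left one at (187,128) has 9 sleeves of middle size, the centre one at (236,128) has 16 small ones, and the right one at (286,130) has 4 large ones. The mid tag is at (184,160) and its look-alikes are at (233,163) and (281,165).

Wand candidates are the yellow one in the cradle at (326,235), nose up in the image at (323,204), and a white one at (390,280) that is a decoy. The yellow one is the one I want. There is also a stray sleeve at (210,207), tape at (222,243) and a carton at (124,248).

```bash
cat >h.py <<'E'
import numpy as np,cv2
from scipy.spatial.transform import Rotation as R
def ray(f,px):
    K=np.array(f['intrinsics']);k=f['k1']
    d=np.array([(px[0]-K[0,2])/K[0,0],(px[1]-K[1,2])/K[1,1]])
    rd=np.linalg.norm(d);r=rd
    for _ in range(30): r=rd/(1+k*r*r)
    s=d*(r/rd if rd else 1)
    v=R.from_rotvec(f['rotation']).apply([s[0],-s[1],-1.])
    return np.array(f['position']),v/np.linalg.norm(v)
def proj(f,P):
    K=np.array(f['intrinsics']);c=R.from_rotvec(f['rotation']).inv().apply(np.array(P)-f['position'])
    s=np.array([c[0],-c[1]])/-c[2];s=s*(1+f['k1']*(s@s));return K[:2,:2]@s+K[:2,2]
def onz(f,px,z):
    p,v=ray(f,px);return p+v*(z-p[2])/v[2]
def tri(obs):
    A=0;b=0
    for f,px in obs:
        p,v=ray(f,px);M=np.eye(3)-np.outer(v,v);A=A+M;b=b+M@p
    return np.linalg.solve(A,b)
def blobs(img,m,amin=10):
    n,l,s,c=cv2.connectedComponentsWithStats(m.astype(np.uint8))
    return [(c[i],s[i,4],np.argwhere(l==i)[:,::-1].astype(np.float32)) for i in range(1,n) if s[i,4]>=amin]
def red(i):
    h=cv2.cvtColor(i,cv2.COLOR_BGR2HSV);return ((h[...,0]<6)|(h[...,0]>174))&(h[...,1]>160)&(h[...,2]>90)
def yellow(i):
    h=cv2.cvtColor(i,cv2.COLOR_BGR2HSV);return (abs(h[...,0].astype(int)-26)<6)&(h[...,1]>190)&(h[...,2]>110)
def blue(i):
    h=cv2.cvtColor(i,cv2.COLOR_BGR2HSV);return (abs(h[...,0].astype(int)-115)<12)&(h[...,1]>150)
# tool pose: fingers along a, jaws along y
def rot(a,y):
    a=np.array(a,float);a/=np.linalg.norm(a);y=np.array(y,float);y-=a*(a@y);y/=np.linalg.norm(y)
    return R.from_matrix(np.c_[a,y,np.cross(a,y)]).as_rotvec()
E
python3 - <<'E'
import pickle;from h import *
from cell import kin,sensors
F=pickle.load(open('f0.pkl','rb'));t=F['top'];s=F['scene']
for c,a,p in blobs(t['pixels'],red(t['pixels']),4): print('red',c,a,onz(t,c,.1))
for c,a,p in blobs(t['pixels'],yellow(t['pixels']),15): print('yel',c,a,onz(t,c,.055))
for c,a,p in blobs(s['pixels'],yellow(s['pixels']),15): print('yelS',c,a,onz(s,c,.055))
for c,a,p in blobs(t['pixels'],blue(t['pixels']),200): print('blue',c,a,onz(t,c,.125),cv2.minAreaRect(p))
c=onz(t,(327,236),.055);print(c)
# test IK
tagz=np.array([-np.cos(np.radians(40)),0,np.sin(np.radians(40))])
tag=onz(t,(184,160),.1);g=tag+tagz*.105
a=np.array([-np.sin(np.radians(40)),0,-np.cos(np.radians(40))])
for sg in(1,-1):
  for tilt in(-40,-20,0,20,40):
    q=R.from_rotvec([0,np.radians(tilt),0]).apply(a)
    print(sg,tilt,tag,kin.solve_ik(g+q*.019,rot(q,[0,sg,0])))
for sg in(1,-1): print(kin.solve_ik([c[0],c[1],.03],rot([0,0,-1],[0,sg,0])))
# wrist cam pose vs tool
from cell import viewer
w=viewer.grab_frame('wrist');o=sensors.get_obs();T=R.from_rotvec(o['ee_rot'])
print(T.inv().apply(np.array(w['position'])-o['ee_pos']),(T.inv()*R.from_rotvec(w['rotation'])).as_matrix().round(3),w['intrinsics'][0],w['k1'])
E
```

```text
red [183.71428571 160.5       ] 14 [0.64056567 0.11810825 0.1       ]
red [232.69230769 164.        ] 13 [ 0.62502063 -0.01056407  0.1       ]
red [280.5        165.71428571] 14 [ 0.61488185 -0.13540615  0.1       ]
red [324.71428571 219.        ] 7 [ 0.46861937 -0.24078624  0.1       ]
red [380.16666667 270.16666667] 6 [ 0.33028603 -0.3736135   0.1       ]
yel [324.43859649 219.13450292] 171 [ 0.47550612 -0.24730056  0.055     ]
yel [328.64444444 255.38333333] 180 [ 0.3787819 -0.2514571  0.055    ]
blue [186.07859734 125.57073761] 827 [0.72856539 0.10775522 0.125     ] ((185.48097229003906, 127.1087875366211), (44.946807861328125, 56.90971755981445), 1.7899105548858643)
blue [234.24455206 126.51937046] 826 [ 0.71972677 -0.01879968  0.125     ] ((234.23707580566406, 128.8360595703125), (43.04509735107422, 57.226924896240234), 2.2025983333587646)
blue [285.19311065 128.92797495] 958 [ 0.70729184 -0.15174364  0.125     ] ((284.5853271484375, 131.7747344970703), (42.82231521606445, 57.369049072265625), 6.709836959838867)
blue [ 20.66411181 190.01983769] 2218 [0.57467594 0.55625793 0.125
[... 768 characters left out ...]
0.11733931 0.1       ] [0.04678725 0.49820891 1.36874165 0.01601914 1.62334945 1.61560725]
-1 0 [0.64190323 0.11733931 0.1       ] [0.04126687 0.72619854 1.12326573 0.02903209 1.98968408 1.61422741]
-1 20 [0.64190323 0.11733931 0.1       ] [0.03794203 0.94945673 0.90811463 0.04532    2.33039405 1.62099411]
-1 40 [0.64190323 0.11733931 0.1       ] None
[-0.70190083  0.31508295  1.88264174  0.          0.94386797 -2.27269716]
[-7.01900834e-01  3.15082945e-01  1.88264174e+00 -4.44089210e-16
  9.43867969e-01  8.68895493e-01]
[-0.14294596 -0.00027273 -0.06363589] [[ 0.001  0.256 -0.967]
 [ 1.     0.     0.001]
 [ 0.001 -0.967 -0.256]] [281.65245264   0.         260.89833649] -0.021986589475239595
```

```bash
python3 - <<'E'
import pickle;from h import *
from cell import arm,kin,sensors,viewer
r=rot([0,0,-1],[0,1,0]);W={}
for n,p in dict(t1=(.50,.19,.26),t2=(.50,.05,.26),c1=(.43,-.22,.25),c2=(.40,-.28,.25)).items():
    arm.reach(p,r);arm.wait(.2);W[n]=viewer.grab_frame('wrist');cv2.imwrite(f'pics/{n}.png',W[n]['pixels'])
pickle.dump(W,open('w.pkl','wb'))
for n in W:
    i=W[n]['pixels']
    for c,a,p in blobs(i,red(i),15): print(n,'red',c.round(1),a,onz(W[n],c,.1 if n[0]=='t' else .055).round(4))
    if n[0]=='c':
        for c,a,p in blobs(i,yellow(i),60): print(n,'yel',c.round(1),a,onz(W[n],c,.055).round(4),cv2.minAreaRect(p))
print(sensors.get_obs()['time_s'])
cv2.imwrite('pics/v1.png',np.vstack([np.hstack([cv2.resize(W[n]['pixels'],(400,300)) for n in('t1','t2')]),np.hstack([cv2.resize(W[n]['pixels'],(400,300)) for n in('c1','c2')])]))
E
```

```text
t1 red [  0.8 269.5] 18 [ 0.6136 -0.1293  0.1   ]
t1 red [ 93.  279.6] 74 [ 0.6262 -0.0157  0.1   ]
t1 red [202.8 290.8] 105 [0.6407 0.1186 0.1   ]
t2 red [ 20.5 152.6] 54 [ 0.4714 -0.2116  0.1   ]
t2 red [106.4 270.5] 74 [ 0.614  -0.1365  0.1   ]
t2 red [209.  280.9] 109 [ 0.6273 -0.0125  0.1   ]
t2 red [314.8 290.6] 105 [0.6407 0.1171 0.1   ]
c1 red [118.7  91.2] 63 [ 0.3364 -0.3822  0.055 ]
c1 red [237.6 208.7] 49 [ 0.4769 -0.2489  0.055 ]
c1 red [328.3 323.1] 33 [ 0.6481 -0.1232  0.055 ]
c1 yel [232.8 131.3] 1007 [ 0.3814 -0.2527  0.055 ] ((233.36959838867188, 130.58767700195312), (45.241539001464844, 24.086626052856445), 88.09085083007812)
c1 yel [237.8 207.2] 814 [ 0.475  -0.2486  0.055 ] ((237.7587890625, 207.8647003173828), (39.72879409790039, 23.315736770629883), 85.60128784179688)
c2 red [169.3 116.6] 59 [ 0.3344 -0.3862  0.055 ]
c2 red [284.9 231.1] 43 [ 0.477  -0.2487  0.055 ]
c2 yel [282.7 155.9] 1021 [ 0.3801 -0.2536  0.055 ] ((282.4999694824219, 155.99998474121094), (43.99999237060547, 22.999996185302734), 90.0)
c2 yel [284.3 229.8] 743 [ 0.4751 -0.2495  0.055 ] ((284.0, 230.5), (37.0, 22.0), 90.0)
5.1333
```

View pics/v1.png

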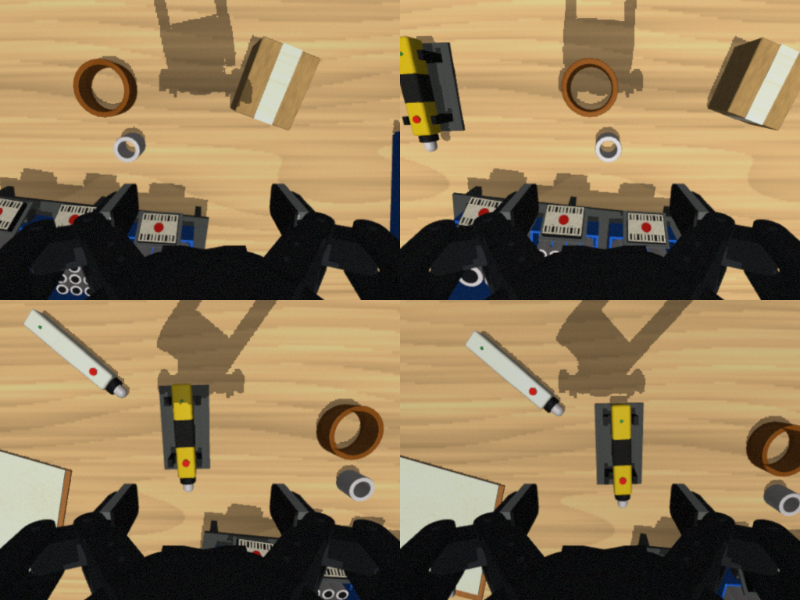

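The tag triple is seen from t1, with the mid tag spot at about (203,291), and from t2 at (315,291), in full-resolution pixels. The yellow wand lies in the cradle, nose away from the robot. Next come the exact tag pose and a close crop to check the choice.

```bash
python3 - <<'E'
import pickle;from h import *
from cell import arm,kin,sensors,viewer
W=pickle.load(open('w.pkl','rb'));Fs=pickle.load(open('f0.pkl','rb'))
a,b=W['t1'],W['t2']
print('mid spot',tri([(a,(202.8,290.8)),(b,(314.8,290.6))]),'+top',tri([(a,(202.8,290.8)),(b,(314.8,290.6)),(Fs['top'],(183.7,160.5))]))
print('small',tri([(a,(93,279.6)),(b,(209,280.9))]))
C=[]
for f,c in((a,(202.8,290.8)),(b,(314.8,290.6))):
    x,y=map(int,c);i=f['pixels'][y-28:y+28,x-38:x+38]
    m=((i.min(2)>120)|red(i)).astype(np.uint8)
    m=cv2.morphologyEx(m,cv2.MORPH_CLOSE,np.ones((7,7)))
    bb=max(blobs(i,m,100),key=lambda t:t[1]);h=cv2.convexHull(bb[2].astype(np.int32))
    r=cv2.minAreaRect(bb[2]);q=cv2.approxPolyDP(h,5,True)[:,0]+[x-38,y-28]
    print(r[1:],q.tolist())
    v=np.array([onz(f,p,.1) for p in q]);print(v[:,:2].round(4).tolist())
i=Fs['top']['pixels'][90:190,150:320];v=cv2.resize(i,None,fx=4,fy=4,interpolation=cv2.INTER_CUBIC)
j=cv2.resize(a['pixels'][255:325,160:250],None,fx=2.2*1.3,fy=2.2*1.3);v[:j.shape[0],-j.shape[1]:][:0]=0
cv2.imwrite('pics/v2.png',v);cv2.imwrite('pics/v2b.png',j)
# bin front/side edges in scene
for c,ar,p in blobs(Fs['top']['pixels'],blue(Fs['top']['pixels']),700)[:3]:
    h=cv2.convexHull(p.astype(np.int32));q=cv2.approxPolyDP(h,5,True)[:,0];print('bin',[onz(Fs['top'],k,.125)[:2].round(3).tolist() for k in q])
E
```

```text
mid spot [0.64299516 0.11782263 0.09658962] +top [0.64145623 0.11801709 0.09852311]
small [ 0.62213484 -0.01088055  0.10728908]
((48.280799865722656, 34.99422073364258), 3.5763344764709473) [[227, 276], [223, 310], [177, 307], [184, 274]]
[[0.6201, 0.1491], [0.6683, 0.1425], [0.6642, 0.0849], [0.6176, 0.0971]]
((48.98002624511719, 34.66876220703125), 3.1798300743103027) [[339, 310], [293, 307], [292, 273], [335, 276]]
[[0.6687, 0.1491], [0.6642, 0.091], [0.6163, 0.0882], [0.6205, 0.1405]]
bin [[0.799, 0.054], [0.642, 0.057], [0.65, 0.158], [0.807, 0.159]]
bin [[0.79, -0.076], [0.631, -0.067], [0.641, 0.034], [0.797, 0.027]]
bin [[0.77, -0.214], [0.618, -0.187], [0.63, -0.087], [0.788, -0.111]]
```

View pics/v2.png

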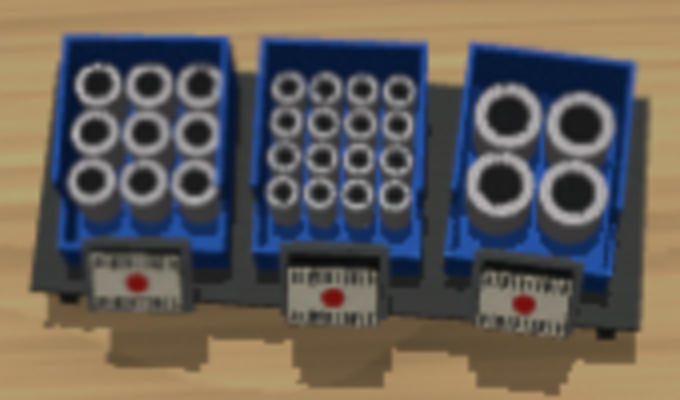

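The close crop confirms it: the left bin has 3x3 middle sleeves, the centre one is small and the right one is large. Next I grasp the yellow wand.

```bash
python3 - <<'E'
from h import *
from cell import arm,set_gripper,sensors,viewer
yw=.0435;c=np.array([.428,-.2511]);r=rot([0,0,-1],[-np.sin(yw),np.cos(yw),0])
arm.reach([*c,.13],r);arm.line_to([*c,.016],speed=.1)
o=sensors.get_obs();print(o['ee_pos'],o['wrist_force'])
set_gripper(0.,60);o=sensors.get_obs();print(o['width'],o['wrist_force'])
arm.line_to([*c,.20],speed=.1);arm.wait(.3)
o=sensors.get_obs();print(o['time_s'],o['ee_pos'],o['width'],o['wrist_force'],o['wrist_torque'])
fs=[viewer.grab_frame(n) for n in('wrist','scene','top')]
import pickle;pickle.dump(fs,open('g.pkl','wb'))
w=fs[0]['pixels']
for c_,a,p in blobs(w,yellow(w),60): print(c_.round(1),a)
s=fs[1]['pixels'][90:250,80:280];cv2.imwrite('pics/g.png',np.vstack([cv2.resize(w,(480,360)),cv2.resize(s,(480,360))[:240]]))
E
```

```text
[ 0.42856268 -0.25157605  0.01668084] [-0.21472813 -0.24598849  0.1304045 ]
0.34556604588244216 [1.00473051 0.6028912  2.85866443]
9.8417 [ 0.4279528  -0.25104521  0.1998202 ] 0.3451731538663292 [-0.31817486 -0.63267086 -1.56769999] [-0.02289493 -0.02649856  0.00912668]
[261.  159.2] 10214
```

View pics/g.png

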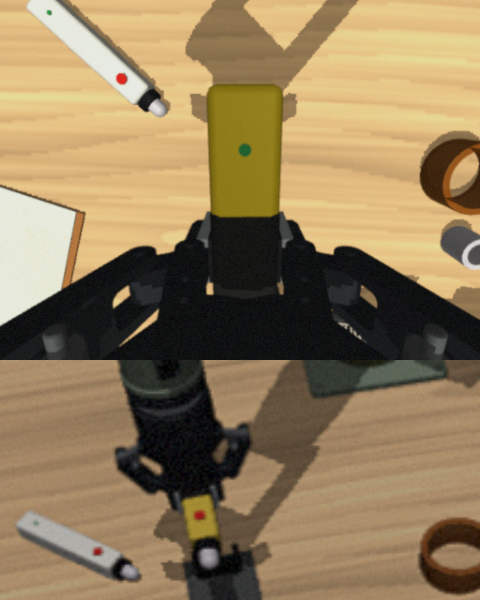

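```bash
cat >>h.py <<'E'
th=-.06;e=np.radians(40)
u=-np.array([-np.cos(e)*np.cos(th),-np.cos(e)*np.sin(th),np.sin(e)])
yj=np.array([-np.sin(th),np.cos(th),0]);a=np.cross(yj,u);RT=rot(a,yj)
spot=np.array([.642,.118,.098])
E
python3 - <<'E'
import pickle;from h import *
from cell import arm,sensors,viewer
fs=pickle.load(open('g.pkl','rb'))
print('rear',onz(fs[0],(261,91),.239),'expect x',.428-.075)
print('nose px',166.7,177.6,'expected',proj(fs[1],[.428+.103,-.2511+.0047,.224]))
off=0.
def tcp(back): return spot-(.105+back)*u+.024*a
arm.reach(tcp(.04)+[-.06,0,.12],RT)
arm.line_to(tcp(.04),speed=.12);arm.wait(.3)
o=sensors.get_obs();print(o['time_s'],o['ee_pos']-tcp(.04),o['wrist_force'])
fs=[viewer.grab_frame(n) for n in('wrist','scene','top')];pickle.dump(fs,open('p.pkl','wb'))
i=fs[2]['pixels'][100:220,130:290];s=fs[1]['pixels'][140:320,200:400]
cv2.imwrite('pics/p.png',np.vstack([cv2.resize(i,(400,300),interpolation=2),cv2.resize(fs[0]['pixels'],(400,300))]))
for n,f in zip('wt',(fs[0],fs[2])): print(n,'spot exp px',proj(f,spot),'tip exp',proj(f,spot-.04*u),[c.round(1).tolist() for c,_,_ in blobs(f['pixels'],red(f['pixels']),5)])
E
```

```text
rear [ 0.3549606  -0.25480759  0.239     ] expect x 0.353
nose px 166.7 177.6 expected [167.33144101 181.52522283]
13.0 [8.92713322e-05 2.94655676e-05 4.90492773e-04] [ 0.23443329  0.96713631 -2.09114773]
w spot exp px [261.80726005 471.0552395 ] tip exp [261.81965377 424.0361835 ] []
t spot exp px [183.85726555 160.19350104] tip exp [181.84587753 168.76858951] [[232.7, 164.0], [280.5, 165.7], [380.2, 270.2]]
```

View pics/p.png

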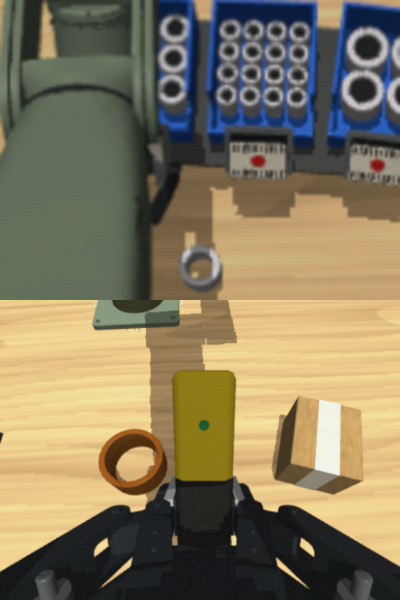

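The arm hides the spot and nose in both views. The pose geometry agrees to about 2 mm, so I'll find the tag by touch.

```bash
python3 - <<'E'
from h import *
from cell import arm,sensors
def tcp(back): return spot-(.105+back)*u+.024*a
arm.wait(.3)
F=[]
for _ in range(8): arm.wait(.02);F.append(sensors.get_obs()['wrist_force'])
f0=np.mean(F,0);print(f0,np.std(F,0))
hit=arm.line_to(tcp(.012),speed=.04,f_stop=1.5);print('pre',hit)
if not hit:
    arm.wait(.2);hit=arm.line_to(tcp(-.015),speed=.012,f_stop=1.5)
arm.wait(.2)
def st():
    F=[]
    for _ in range(8): arm.wait(.02);F.append(sensors.get_obs()['wrist_force'])
    o=sensors.get_obs();f=np.mean(F,0)-f0;d=(np.array(o['ee_pos'])-tcp(0))
    print('t',o['time_s'],'adv',(d@u).round(4),'axial',f@u,f.round(2));return d@u,f@u
adv,f=st();print(hit)
if hit:
    arm.line_to(tcp(-(adv+.003)),speed=.01);adv,f=st()
    arm.wait(2.2);st()
E
```

```text
[ 0.13815639  0.22776679 -1.46241347] [0.22321399 0.62227067 0.40579501]
pre False
t 16.2417 adv 0.0027 axial -1.6878998858479017 [-0.79 -0.06  1.69]
True
t 16.8583 adv 0.0056 axial -3.293497344810967 [-3.71 -0.14  0.72]
t 19.1917 adv 0.0057 axial -3.1478349688971825 [-3.49  0.06  0.74]
```

```bash
python3 - <<'E'
import pickle;from h import *
from cell import arm,sensors,viewer
def green(i):
    h=cv2.cvtColor(i,cv2.COLOR_BGR2HSV);return (abs(h[...,0].astype(int)-65)<20)&(h[...,1]>120)&(h[...,2]>50)
n=viewer.grab_frame('wrist');sc=viewer.grab_frame('scene');tp=viewer.grab_frame('top')
for f in(pickle.load(open('g.pkl','rb'))[0],pickle.load(open('p.pkl','rb'))[0],n):
    i=f['pixels'];y=max(blobs(i,yellow(i),500),key=lambda b:b[1]);print('yel',y[0].round(2),y[1],cv2.boundingRect(y[2].astype(np.int32)),[(c.round(1).tolist(),k) for c,k,_ in blobs(i,green(i),8)])
cv2.imwrite('pics/q.png',np.vstack([cv2.resize(sc['pixels'][170:290,240:400],(480,360),interpolation=2)]))
E
```

```text
yel [261.02 159.2 ] 10214 (222, 91, 79, 140) [([52.0, 13.0], np.int32(9)), ([260.8, 159.7], np.int32(126))]
yel [260.9  158.98] 10306 (222, 90, 79, 141) [([260.7, 159.9], np.int32(127))]
yel [260.77 159.  ] 10332 (221, 90, 80, 141) [([260.6, 160.0], np.int32(127))]
```

View pics/q.png

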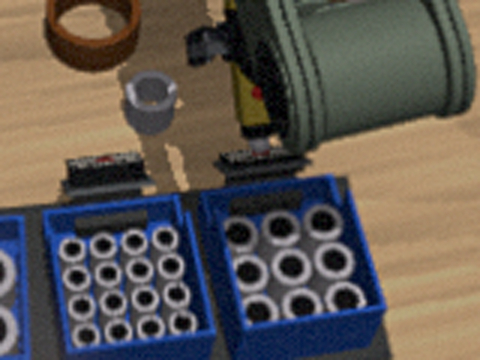

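The nose lands on the mid tag, centred across it at crop (262,150), and the wand hasn't shifted in the grip. I'll check the position along the slope before retreating.

```bash
python3 - <<'E'
import pickle;from h import *
from cell import viewer,sensors
f=viewer.grab_frame('scene');o=sensors.get_obs()
T=R.from_rotvec(o['ee_rot']).as_matrix();tip=np.array(o['ee_pos'])-.024*T[:,0]+.105*T[:,2]
print('tip',tip,'vs spot',tip-spot,proj(f,tip-.006*T[:,2]),proj(f,spot),o['time_s'])
f0=pickle.load(open('f0.pkl','rb'))['scene']
i=f0['pixels'];print([(c.round(1).tolist(),k) for c,k,_ in blobs(i,(i[...,2]>1.5*i[...,1].astype(float))&(i[...,2]>60),3) if 200<c[0]<350 and c[1]>200])
h=cv2.cvtColor(i,cv2.COLOR_BGR2HSV)
for (x,y) in((326,223),(275,227)):
    print(i[y-5:y+6,x-3:x+5,2].astype(int)-i[y-5:y+6,x-3:x+5,1])
for p in ([.642,.118,.098],[.643,.1178,.0966],[.6221,-.0109,.1073]): print(proj(f0,p))
E
```

```text
tip [0.64622815 0.11771754 0.09401909] vs spot [ 0.00422815 -0.00028246 -0.00398091] [326.15645897 220.48466782] [326.20565137 220.57882156] 19.3917
[([326.3, 220.5], np.int32(11)), ([274.7, 222.7], np.int32(9)), ([223.7, 229.7], np.int32(9))]
[[ 29  26  28  26  30  22  24  26]
 [ 23  23  15  15  18  21  13   8]
 [  3  37  48  45  52  57  41   5]
 [  5  40  58  40  34  25  16   2]
 [  1   3   5   3   1   0  -2   2]
 [  4   0  -1   2   4  -5   5   1]
 [ -3 -11   8   2   0   0  -3   2]
 [  0  -2  -4  -2  -2   0  -1   1]
 [  2  -2   2  -3  -3  -3  -4  -2]
 [ -1  -1   1   0   0   0   3   5]
 [ -1  -5  -1   4   5   2  -1   3]]
[[11 24 35 41 33 28  8  3]
 [42 53 57 48 38 38 11  4]
 [ 1  6  6  0  3  7  1  2]
 [ 4  4 -2  2  0  2 -4  1]
 [ 7  1  2  7 -6  2 -3 -4]
 [-2 -2  0 -3  0 -3 -2 -3]
 [-3 -1  1 -4  0  0 -2 -6]
 [-1 -6  3 -3 -4  5 -8  0]
 [ 0 -4  2  9  3  1 -3 13]
 [-1  0 -5 -7 -5 -2  0 -6]
 [ 0 -1  0 -1 -1 -2 -4 -1]]
[326.20565137 220.57882156]
[326.17667229 221.21794986]
[274.19887686 221.63706013]
```

The spot's scene pixel (326.3,220.5) matches the tip prediction (326.2,220.5), and the hold lasted over 2 s. Now I retreat and put the wand back.

```bash
python3 - <<'E'
from h import *
from cell import arm,set_gripper,sensors,viewer
def tcp(back): return spot-(.105+back)*u+.024*a
yw=.0435;c=np.array([.428,-.2511]);r=rot([0,0,-1],[-np.sin(yw),np.cos(yw),0])
arm.line_to(tcp(.05),speed=.05);arm.line_to(tcp(.05)+[-.06,0,.12],speed=.12)
arm.reach([*c,.20],r);arm.line_to([*c,.06],speed=.1);arm.wait(.3)
hit=arm.line_to([*c,.0165],speed=.04,f_stop=8);arm.wait(.3)
o=sensors.get_obs();print(hit,o['ee_pos'],o['wrist_force'],o['time_s'])
if not hit or o['ee_pos'][2]<.02:
    set_gripper(1.0);arm.wait(.3);arm.line_to([*c,.25],speed=.12);arm.wait(.3)
f=viewer.grab_frame('wrist');i=f['pixels'];cv2.imwrite('pics/r.png',i)
print(sensors.get_obs()['time_s'],sensors.get_obs()['width'])
for c_,k,p in blobs(i,yellow(i),60): print('yel',c_.round(1),k,onz(f,c_,.055).round(4))
for c_,k,p in blobs(i,red(i),15): print('red',onz(f,c_,.055).round(4))
t=viewer.grab_frame('top');cv2.imwrite('pics/t.png',t['pixels'])
for x in blobs(t['pixels'],yellow(t['pixels']),15): print('top',x[0],x[1])
d=cv2.absdiff(t['pixels'],cv2.imread('pics/top0.png')).max(2)
print('diff carton/tape/sleeve',[int((d[y0:y1,x0:x1]>40).sum()) for x0,x1,y0,y1 in((95,150,220,277),(202,243,223,265),(200,221,195,219))])
E
```

```text
False [ 0.42803714 -0.25114961  0.01659082] [-0.31444956  0.08869131 -2.03914823] 26.7583
30.0917 1.0007678891463105
yel [260.7 133.8] 982 [ 0.3815 -0.254   0.055 ]
yel [260.9 209.5] 793 [ 0.4751 -0.2498  0.055 ]
red [ 0.3363 -0.3843  0.055 ]
red [ 0.4769 -0.2496  0.055 ]
top [330.06 249.54] 50
diff carton/tape/sleeve [0, 0, 0]
```

View pics/r.png

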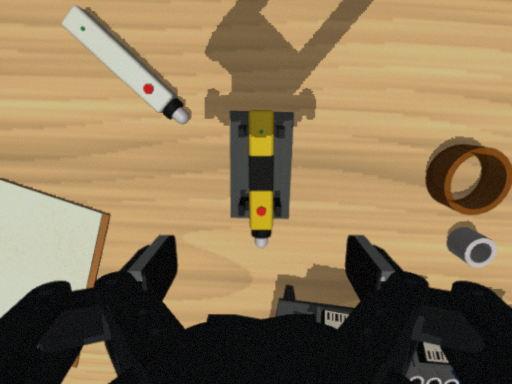

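The wand lies in both saddles at (261,180), nose at (261,240), red spot up, within 1 mm of its original place. The gripper is open and clear.

```bash
python3 -c "
from cell import arm
arm.finish_job()"
```

```text
the job is handed in; nothing more can be done
```

The job is handed in at about 30 s of the 58 s allowed. I took the yellow wand from its cradle, read the tag on the middle-size bin (the 3x3 bin, left in the top view), laid the wand back and let go. The system reports no verdict.

- **Press on the tag:** the wand was set square to the tag at 40°, with the tag's sideways turn measured at about -0.06 rad. It was held still for over 2 s at about 3.2 N along its axis. The tip was within 1 mm of the red spot across and along the tag, by the joint pose and the scene picture.
- **Replacement:** the wand's marks are back within about 1 mm of where they started, same side up and nose the same way.
- **Loose things:** the carton, tape roll and stray sleeve show no change in the top picture, and no move was made near the other two tags.
- **Checks that disagreed or could not be made:**
    - The measured contact force pointed lower than the tag's normal, about 11° above level instead of 40°. I put this down to friction and sensor noise, because the wand had not shifted in the grip.
    - The arm hid the spot from the top and wrist cameras during the press, so only the scene camera showed it.

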